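# Fit the long stop sleeve on the dosing cylinder's piston rod

## Task

Change the dose on the upright dosing cylinder: take the longer of the two steel stop sleeves from the tray and slide it down over the piston rod, past the rod's sprung balls, until it clicks and sits fully down on the rod's collar. The rod sinks under the push until its piston is at the bottom, so go by feel, and never press the sleeve on the collar with more than 40 N. Then draw the piston up by the sleeve to its top stop, gently enough that the sleeve is not pulled back off the balls, and let go; leave the short sleeve standing in the tray.

Things in the scene. Friction and masses are not known exactly. Their poses are not given: they have to be found in the camera images.
- long_sleeve: Stop sleeve to fit: plain steel tube 60 mm tall, upright on its flange in the tray; body 34 mm across with three thin lines near the top, foot flange 38 mm across, 7 mm high; about 160 g. Origin: centre of its foot, z up. Bore 18.4 mm right through (20.4 mm in the lowest 3 mm), with an inner ring groove 10 to 20 mm above the foot. It goes on flange down as it stands, at any turn about z.
- short_sleeve: The other stop sleeve, the same shape but only 36 mm tall, upright in the same tray about 85 mm from the long one, on either side of it. Origin: centre of its foot. It stays in the tray.
- change_tray: Shallow off-white plastic tray, 120 x 170 mm (x, y), rim 14 mm high, walls and floor 3 mm thick, fixed on the table, turned up to 12 degrees. Origin: centre of its underside. The sleeves stand side by side along its y axis, 42 mm either side of the middle.
- dosing_cylinder: Upright dosing cylinder, fixed: square aluminium heads (66 mm), four tie rods, base plate 130 x 110 mm, turned up to 23 degrees; 108 mm tall without its rod. Origin: centre of its underside, z up. Out of its top stands the polished piston rod, 16 mm across with a round nose, which slides up and down and stays where it is left: seal drag 4 N; 2 to 3 N push it down, 5 to 6 N draw it up.
- stop_collar: Steel collar on the piston rod, 29 mm across, 6 mm thick, the sleeve's seat. Origin: centre of its top face, on the rod's axis, z up; the sleeve's foot rests here when home. It moves with the rod: 166 mm above the table with the piston at its top stop; it starts below that and sinks under the push by an amount that is not measured, up to 35 mm, to the bottom stop. Both stops are hard.
- rod_tip (a point): Top of the rod's nose, 68 mm above the collar's top, on the axis; the bore has 1.2 mm of room all round. Two sprung balls stand 3 mm out of the rod (cylinder's +y and -y sides), 15.4 mm above the collar. They meet the sleeve's foot 18 mm above the collar; it takes 7 to 10 N to pass them, then they snap into its groove for the last 5 mm. Pulled up, it gives up to 3 mm, then they hold to 12 N.
Things that resemble listed ones, but are neither listed nor needed, are in the scene too. What is shaped like the long_sleeve but red is not meant. There is more than one size of the change_tray; the one meant has the size given above.

How it is judged (in metres and radians):
On the way:
1. the long sleeve has clicked past the balls and sits on the rod's collar (z of long_sleeve in the frame of stop_collar between -0.003 and 0.0025 m and horizontal distance between long_sleeve and stop_collar below 0.003 m), for 0.2 s.
At the end, for the whole second after the job is handed in: The piston is at its top stop (collar's top no more than 3 mm below 166 mm); the long sleeve stands on the rod, released and at rest, its foot within 2.5 mm of the collar, on the rod's axis within 3 mm and 0.1 rad; the short sleeve still stands upright in the tray (all of step 1 and z of stop_collar in the frame of dosing_cylinder above 0.163 m and angle between the z axis of long_sleeve and the z axis of dosing_cylinder, either way round below 0.1 rad and linear speed of long_sleeve below 0.02 m/s and angle between short_sleeve's own z axis and vertical below 0.15 rad and height (world z) of short_sleeve below 0.012 m and horizontal distance between short_sleeve and change_tray below 0.09 m); the robot touches nothing.
It fails at once if the long sleeve is pressed on the collar with more than 40 N (contact force between long_sleeve and stop_collar above 40 N).
It also fails if it takes over 48 s, if anything falls off the work surface, if the arm or the gripper's body presses on something with over 40 N, if the wrist force passes 120 N, or if a joint passes its speed limit or range.

## Robot

A 6-joint arm with a two-finger parallel gripper is mounted at the origin on a cart in front of the work surface, level with it; the furniture and walls round the work are solid. World frame = base frame: x ahead of the robot, y to its left, z up, the work surface at z = 0. Lengths are in mm, angles in rad, forces in N, time in s.
With the tool pointing down it reaches from about 350 to 775 mm from the base axis. Payload 7.3 kg.
Tool frame: the origin (TCP) lies at the very end of the fingers, on their centre line; the grasp point (between the pads) lies 19 mm behind it; z points along the fingers, y is the line along which they close (so a half turn about z gives the same grasp; the last joint's range is limited). The gripper opens to 92 mm and grips with 3 to 60 N. Pads are 19 mm wide; open, the fingers measure 130 mm over their backs; the gripper's body (75 mm by 190 mm) begins 47 mm behind the grasp point.
Start: joints at [-1.438, 0.342, 1.524, -0, 1.275, -0.146], TCP at [144.503, -504.741, 226.741] pointing down, gripper open.
Joint ranges: [-2.53, 2.53], [-0.77, 2.02], [0.04, 2.7], [-1, 4.14], [0.28, 2.66], [-3.11, 3.11]. Speed limits (rad/s): [2.57, 2.57, 3.14, 3.14, 3.14, 3.14].

## Interface

Orientations are given as [roll, pitch, yaw] about the fixed x, y, z axes, in that order (R = Rz(yaw) Ry(pitch) Rx(roll)).
In Python, from plant import get_obs, vision, workorder gives the robot as it stands.
- The arm moves only by the shell command python3 -m pendant 'ROWS' [OPENING]. ROWS is a JSON object of lists of equal length, an entry for each row: "dp": the shift along the tool's x, y, z in m, a list of three; "rotation": the turn, a rotation vector about the tool's x, y, z in rad, a list of three. A call has 1 to 8 rows; each row is the pose to reach, as a shift and turn from the pose commanded when the call began, along the tool's axes at that moment; what a row does not reach only later rows make up. A row lasts 1/8 s, in which the tool goes at most 62.5 mm and 10.7 degrees, less where a joint would pass 70% of its speed; a pose out of reach is approached as far as the arm can. A call with a gripper value outside its range is refused whole. OPENING is the finger opening in m, from 0 to 0.0918, set as the call begins (- or left out, the last holds). The fingers move at their own pace and stop on an object; the grip force is fixed at half the most. Time passes only in rows, so rows that repeat a pose let the fingers close. It gives the time, the measured TCP pose, the force, the opening and the grip force at its end, in the units of the state.
- get_obs(): the state, without advancing time (a new reading comes with each control period).
- vision.capture(name): name is "scene" or "side" or "wrist"; returns a dict with "pixels" (420x560x3 uint8, red, green, blue), "vfov" (degrees; the focal length in pixels is half the picture's height over the tangent of half this angle, whatever the lens; pixels are square), "cx", "cy" (the principal point, pixels), "dist" ([k1, k2, p1, p2, k3] as OpenCV has them; the pictures are not rectified), "pose" (4x4, takes a point from camera to world coordinates); the wrist camera has in their place "T_tool_cam" (4x4, takes a point from camera to tool coordinates, whose origin is the TCP and whose axes are the flange's). Camera axes: x right, y up, looking along -z (the intrinsics and any distortion apply to the point x, -y, -z); pixel columns grow to the right and rows downward; lengths in mm; the calibration is good to about 2 mm. A picture is of the moment at which its call begins: read the wrist's pose just before it. There is no depth.
- workorder.close_job(): hands the job in; it is judged then, once.
The state is a dict: "time": time; "joint_positions": joint angles; "dq": joint speeds; "tau": joint torques, N m; "tool_pos": TCP position; "tcp_rot": TCP orientation; "contact_force": force on the tool from outside, world axes, zero at the start; "moment": the same for the moment, N m; "grip_width": finger opening in mm; "finger_force": force on a finger pad.
Only numpy, scipy, OpenCV 4.12 (cv2) and the standard library are available. Lean on these libraries where they do the work, as an engineer would, in place of code of your own. Each camera call takes 0.05 s, during which the arm holds its last target. There are 200 camera calls.

## Working session

There is one attempt and no reset: what is moved stays moved. The work goes in short steps, Python scripts to look and compute and a shell command to move; the robot and the scene stay as the last step left them, time stands still between calls to the robot, and variables do not carry over. Pictures are saved under pics/ and viewed, at most 10 in all, crops included, and the job is handed in when it is done.

```bash
mkdir -p pics; ls
cat > h.py <<'E'
import numpy as np, cv2
from plant import get_obs, vision, workorder
from scipy.spatial.transform import Rotation as R
def shot(n):
    o=get_obs(); c=vision.capture(n)
    if 'pose' in c: P=np.array(c['pose'])
    else:
        T=np.eye(4);T[:3,:3]=R.from_euler('xyz',o['tcp_rot']).as_matrix();T[:3,3]=o['tool_pos'];P=T@np.array(c['T_tool_cam'])
    im=np.array(c['pixels']); f=im.shape[0]/2/np.tan(np.radians(c['vfov'])/2)
    K=np.array([[f,0,c['cx']],[0,f,c['cy']],[0,0,1.]])
    return dict(im=im,K=K,d=np.array(c['dist'],float),P=P)
def ray(s,uv):
    q=cv2.undistortPoints(np.array(uv,float).reshape(-1,1,2),s['K'],s['d']).reshape(-1,2)
    v=np.c_[q[:,0],-q[:,1],-np.ones(len(q))]@s['P'][:3,:3].T
    return s['P'][:3,3],v
def plane(s,uv,z):
    o,v=ray(s,uv); return o+v*((z-o[2])/v[:,2])[:,None]
def proj(s,X):
    X=np.atleast_2d(X).astype(float); c=(X-s['P'][:3,3])@s['P'][:3,:3]
    return cv2.projectPoints(c*[1,-1,-1],np.zeros(3),np.zeros(3),s['K'],s['d'])[0].reshape(-1,2)
E
python3 - <<'E'
from h import *
import pickle
S={n:shot(n) for n in('scene','side','wrist')}
pickle.dump(S,open('S.pkl','wb'))
im=np.hstack([S['scene']['im'],S['side']['im']])
for n in('scene','side'): cv2.imwrite(f'pics/{n}0.png',cv2.resize(S[n]['im'][:,:,::-1],(800,600)))
for n in S: print(n,S[n]['P'].round(2).tolist(),S[n]['K'][0,0])
print(get_obs())
E
```

```text
pics
scene [[-0.9, 0.25, -0.36, 224.26], [-0.44, -0.55, 0.71, 932.85], [-0.02, 0.8, 0.61, 768.78], [0.0, 0.0, 0.0, 1.0]] 416.34652000210053
side [[0.99, 0.06, -0.09, 494.24], [-0.1, 0.51, -0.85, -675.91], [-0.0, 0.86, 0.51, 657.6], [0.0, 0.0, 0.0, 1.0]] 474.9105648484333
wrist [[0.28, 0.93, 0.24, 207.6], [-0.96, 0.27, 0.07, -485.32], [-0.0, -0.25, 0.97, 385.4], [0.0, 0.0, 0.0, 1.0]] 358.02033015260855
{'time': 0.15, 'joint_positions': array([-1.43801582e+00,  3.42539971e-01,  1.52475793e+00, -7.92947412e-06,
        1.27541237e+00, -1.46028909e-01]), 'dq': array([-0.00063491, -0.00269628, -0.00263563, -0.00101628, -0.00066204,
       -0.00025943]), 'tau': array([ 2.03676667e-03, -4.31469798e+01, -2.44353300e+01,  7.19075860e-02,
        5.37269795e-02, -8.69811538e-05]), 'tool_pos': array([ 144.45136225, -504.43323177,  226.23025117]), 'tcp_rot': array([-3.14048583e+00, -1.55121235e-04,  2.78811640e-01]), 'contact_force': array([-0.38572837,  0.34481506, -0.0475629 ]), 'moment': array([-0.04853566, -0.02380191,  0.04463703]), 'finger_force': 0.0, 'grip_width': 92.1102875123655}
```

View pics/scene0.png

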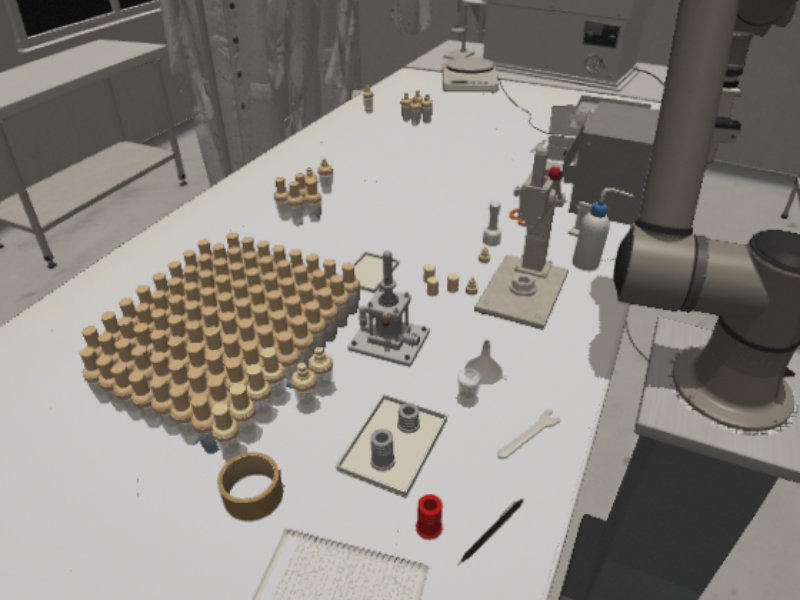

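View pics/side0.png

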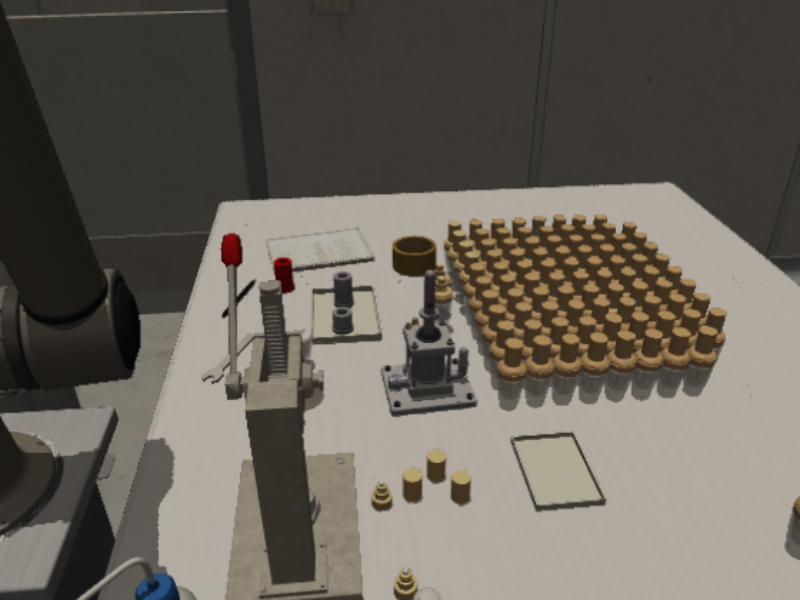

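Scene picture (800 px scale): the sleeves are grey, at (382,448) (taller, lines near the top) and (408,415) (shorter), both in the larger tray at (393,443). The red sleeve at (430,515) is excluded, and so is the empty smaller tray at (373,271). The cylinder's rod tip is at (387,253). In the side picture the long sleeve is at (343,288), the short one at (342,320) and the rod tip at (430,273). I'll confirm this with one enlarged crop.

Run:
```python
from h import *
import pickle
S=pickle.load(open('S.pkl','rb'))
def crop(s,x,y,w,h,k): return cv2.resize(s['im'][y:y+h,x:x+w,::-1],None,fx=k,fy=k,interpolation=cv2.INTER_CUBIC)
a=crop(S['scene'],230,165,100,150,4); b=crop(S['side'],210,180,100,150,4)
print(a.shape)
cv2.imwrite('pics/crop1.png',np.hstack([a,b]))
```

```text
(600, 400, 3)
```

View pics/crop1.png

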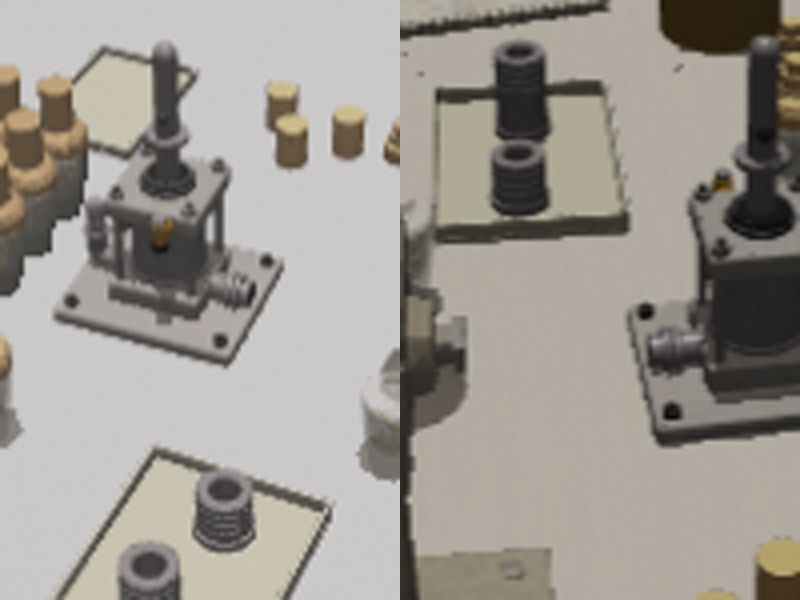

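The crop confirms it: the taller grey sleeve is at scene (267,306) and side (240,192) in native pixels, with the shorter one beside it in the big tray.

```bash
cat >> h.py <<'E'
def tri(ss,uvs):
    A=np.zeros((3,3));b=np.zeros(3);L=[]
    for s,u in zip(ss,uvs):
        o,v=ray(s,[u]);v=v[0]/np.linalg.norm(v[0]);M=np.eye(3)-np.outer(v,v);A+=M;b+=M@o;L.append((o,M))
    X=np.linalg.solve(A,b); return X,[np.linalg.norm(M@(X-o)) for o,M in L]
E
python3 - <<'E'
from h import *
import pickle
S=pickle.load(open('S.pkl','rb'));sc,si=S['scene'],S['side']
for n,a,b,z in [('long',(267.2,305.5),(239.8,192.2),63),('short',(286,286.5),(239.8,218.7),39),('tip',(271.2,175.8),(300.9,189.7),None),('collar',(271.5,198),(300.5,218.2),None)]:
    X,e=tri([sc,si],[a,b]);print(n,X.round(1),np.round(e,1),*( [plane(sc,[a],z)[0].round(1),plane(si,[b],z)[0].round(1)] if z else []))
o=get_obs();print(o['tool_pos'],o['tcp_rot'])
E
```

```text
long [505.1 414.6  63.5] [1.4 1.4] [503.8 414.3  63. ] [506.5 416.4  63. ]
short [500.9 325.7  37.5] [1.3 1.3] [498.9 327.   39. ] [502.1 324.   39. ]
tip [623.7 146.3 207.7] [1.1 1.1]
collar [624.1 147.4 140.2] [1.5 1.5]
[ 144.45136225 -504.43323177  226.23025117] [-3.14048583e+00 -1.55121235e-04  2.78811640e-01]
```

```bash
cat >> h.py <<'E'
def rel(p,rpy=None):
    o=get_obs();M=R.from_euler('xyz',o['tcp_rot']);d=M.inv().apply(np.array(p)-o['tool_pos'])
    r=(M.inv()*R.from_euler('xyz',rpy)).as_rotvec() if rpy is not None else None
    return (d/1000).round(4), None if r is None else r.round(4)
E
python3 - <<'E'
from h import *
import pickle
S=pickle.load(open('S.pkl','rb'));sc,si=S['scene'],S['side']
print(tri([sc,si],[(388.5,121),(161.7,168)]), tri([sc,si],[(378,104),(189,199)]))
print(plane(sc,[(366,203)],0))
for p in [(450,-350,380),(550,0,400),(530,250,350),(505,380,300)]: print(rel(p,[np.pi,0,np.pi/2]))
E
```

```text
(array([382.69664278,  -1.92244515, 340.21716725]), [np.float64(1.3065282467154469), np.float64(1.3065282467153256)]) (array([430.96153449, -99.01387894, 337.24532536]), [np.float64(0.2177835169541415), np.float64(0.21778351695408046)])
[[ 431.50356041 -126.0710424     0.        ]]
(array([ 0.3363, -0.0645, -0.1536]), array([-8.000e-04, -8.000e-04, -1.292e+00]))
(array([ 0.5287, -0.3735, -0.1733]), array([-8.000e-04, -8.000e-04, -1.292e+00]))
(array([ 0.5783, -0.6193, -0.123 ]), array([-8.000e-04, -8.000e-04, -1.292e+00]))
(array([ 0.59  , -0.7511, -0.0728]), array([-8.000e-04, -8.000e-04, -1.292e+00]))
```

```bash
python3 -m pendant '{"dp":[[0,0,-0.06],[0,0,-0.12],[0,0,-0.18],[0.05,0,-0.22],[0.412,-0.147,-0.22],[0.412,-0.147,-0.22],[0.412,-0.147,-0.22],[0.412,-0.147,-0.22]],"rotation":[[0,0,0],[0,0,-0.18],[0,0,-0.36],[0,0,-0.54],[0,0,-0.72],[0,0,-0.9],[0,0,-1.08],[0,0,-1.26]]}'
python3 - <<'E'
from h import *
for p in [(560,-100,445),(570,100,445),(540,300,400),(505,385,300),(505,385,250)]: print(rel(p,[np.pi,0,np.pi/2]))
E
```

```text
time: 1.15
tool_pos: [389.7, -335.9, 446.2]
tcp_rot: [-3.141, -0.0, 1.544]
contact_force: [1.0, -0.6, 0.6]
grip_width: 92.0
finger_force: 0.0
(array([0.2403, 0.1641, 0.0012]), array([-0.0002, -0.0001, -0.0263]))
(array([0.4405, 0.1688, 0.0012]), array([-0.0002, -0.0001, -0.0263]))
(array([0.6396, 0.1335, 0.0462]), array([-0.0002, -0.0001, -0.0263]))
(array([0.7236, 0.0963, 0.1463]), array([-0.0002, -0.0001, -0.0263]))
(array([0.7236, 0.0964, 0.1963]), array([-0.0002, -0.0001, -0.0263]))
```

```bash
python3 -m pendant '{"dp":[[0.05,0.035,0],[0.10,0.07,0],[0.15,0.105,0],[0.20,0.14,0],[0.25,0.165,0],[0.31,0.167,0],[0.37,0.168,0],[0.43,0.168,0]],"rotation":[[0,0,-0.026],[0,0,-0.026],[0,0,-0.026],[0,0,-0.026],[0,0,-0.026],[0,0,-0.026],[0,0,-0.026],[0,0,-0.026]]}'
python3 -m pendant '{"dp":[[0.05,0,0],[0.1,-0.01,0.02],[0.15,-0.02,0.04],[0.2,-0.035,0.06],[0.24,-0.05,0.1],[0.27,-0.06,0.15],[0.28,-0.07,0.19],[0.28,-0.07,0.2]],"rotation":[[0,0,0],[0,0,0],[0,0,0],[0,0,0],[0,0,0],[0,0,0],[0,0,0],[0,0,0]]}'
python3 - <<'E'
from h import *
s=shot('wrist');cv2.imwrite('pics/w1.png',s['im'][:,:,::-1])
import pickle;pickle.dump(s,open('w1.pkl','wb'))
print(get_obs()['tool_pos'],get_obs()['tcp_rot'],s['P'][:3,3])
for X in [(505,414.6,63),(501,325.7,39)]: print(proj(s,X))
E
```

```text
time: 2.15
tool_pos: [570.0, 89.0, 445.9]
tcp_rot: [-3.141, 0.0, 1.565]
contact_force: [1.1, -0.7, 0.3]
grip_width: 92.1
finger_force: 0.0
time: 3.15
tool_pos: [499.9, 367.6, 243.3]
tcp_rot: [-3.136, 0.003, 1.567]
contact_force: [0.1, 0.0, -0.0]
grip_width: 91.7
finger_force: 0.0
[500.95564003 367.09110471 243.9799456 ] [-3.13805432e+00  2.45099129e-03  1.56562903e+00] [501.05262363 434.83735192 402.33271374]
[[285.22326114 135.00081893]]
[[281.07532539 218.84410312]]
```

View pics/w1.png

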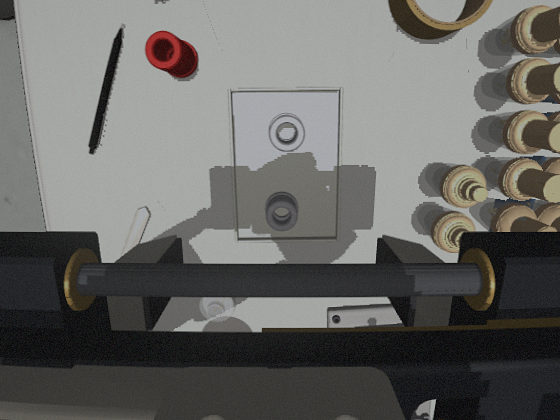

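The wrist view shows the long sleeve's top at about (287,132) and the short one at about (282,210), near the predictions. I'll refine the long sleeve's circle centre numerically.

```bash
cat >> h.py <<'E'
def circles(s,box,r0,r1,p2=14):
    x,y,w,h=box;k=4
    g=cv2.cvtColor(s['im'][y:y+h,x:x+w],cv2.COLOR_RGB2GRAY);g=cv2.resize(g,None,fx=k,fy=k,interpolation=cv2.INTER_CUBIC)
    g=cv2.createCLAHE(4).apply(cv2.GaussianBlur(g,(5,5),0))
    c=cv2.HoughCircles(g,cv2.HOUGH_GRADIENT,1,3,param1=80,param2=p2,minRadius=int(r0*k),maxRadius=int(r1*k))
    return [] if c is None else [((a+.5)/k-.5+x,(b+.5)/k-.5+y,r/k) for a,b,r in c[0][:5]]
E
python3 - <<'E'
from h import *
import pickle
s=pickle.load(open('w1.pkl','rb'))
for nm,r in (('bore',(8.5,11)),('body',(16,20))):
  for c in circles(s,(255,100,64,64),*r): print(nm,np.round(c,1),plane(s,[c[:2]],63)[0].round(1))
o=s['im'][100:165,255:320].mean(2).astype(int);print(o[::3,::3])
E
```

```text
bore [286.2 132.    8.8] [506.  417.4  63. ]
bore [286.5 134.   10.6] [506.2 415.5  63. ]
bore [285.5 132.2  10.8] [505.3 417.1  63. ]
bore [285.  133.5  10.6] [504.8 416.   63. ]
bore [284.8 131.8   9.2] [504.6 417.6  63. ]
body [287.  132.8  18.8] [506.7 416.7  63. ]
body [286.2 133.2  16.8] [506.  416.2  63. ]
body [285.8 132.5  19. ] [505.5 416.9  63. ]
body [285.8 134.   17.9] [505.5 415.5  63. ]
body [286.  131.2  19. ] [505.7 418.1  63. ]
[[171 171 171 170 171 168 169 171 169 170 169 172 170 170 169 169 171 170
  171 168 172 168]
 [170 171 169 169 171 171 171 169 171 167 171 168 168 169 170 170 170 171
  171 171 170 169]
 [170 171 167 171 169 172 171 169 167 167 170 168 171 172 170 170 171 169
  171 168 171 169]
 [169 171 170 170 171 169 170 171 170 173 170 169 168 170 172 168 170 170
  168 169 170 169]
 [171 171 173 166 169 169 170 171 167 172 157 169 168 170 172 174 171 170
  168 165 171 169]
 [170 172 171 171 168 170 173 163 158 115 107 110 144 132 173 168 170 171
  169 169 170 173]
 [168 172 172 170 171 172 133 133 134 168 167 172 172 137 123 169 167 171
  170 168 171 171]
[... 696 characters left out ...]
7  61  78 139 171 155 158 169
  169 170 171 169]
 [171 171 172 168 170 167 127 168 171 174 156 149 171 169 168 127 170 168
  169 167 169 170]
 [170 171 169 170 172 171 172 136 145 170 167 171 170 146 134 172 168 171
  170 170 170 170]
 [170 170 169 170 170 170 169 171 173 139 111 113 120 169 174 172 171 163
  165 169 169 169]
 [170 170 170 169 167 169 171 168 168 164 164 111 112 115 110 114 112 115
  111 130 171 168]
 [169 169 172 168 168 167 168 165 108 110 109 113 111 114 112 113 115 112
  112 109 165 171]
 [171 171 169 169 172 165 155 112 110 116 113 112 110 112 114 114 113 114
  113 113 107 166]
 [168 167 169 163 134 109 115 116 112 110 111 115 113 114 111 112 112 114
  112 112 108 167]]
```

Run:
```python
from h import *
for z in (80,30): print(rel((506,416,z),[np.pi,0,np.pi/2]))
```

```text
(array([0.0493, 0.0054, 0.1638]), array([-0.0035,  0.0024, -0.0052]))
(array([0.0495, 0.0055, 0.2138]), array([-0.0035,  0.0024, -0.0052]))
```

```bash
python3 -m pendant '{"dp":[[0.03,0.005,0.03],[0.0493,0.0055,0.08],[0.0493,0.0055,0.13],[0.0493,0.0055,0.165],[0.0493,0.0055,0.19],[0.0493,0.0055,0.205],[0.0493,0.0055,0.213],[0.0493,0.0055,0.213]],"rotation":[[0,0,0],[0,0,0],[0,0,0],[0,0,0],[0,0,0],[0,0,0],[0,0,0],[0,0,0]]}'
python3 - <<'E'
from h import *
s=shot('wrist');cv2.imwrite('pics/w2.png',s['im'][:,:,::-1])
for i in range(6): o=get_obs();print(o['tool_pos'].round(1),o['contact_force'].round(1))
print(proj(s,(506,416,63)))
E
```

```text
time: 4.2
tool_pos: [508.2, 416.7, 33.9]
tcp_rot: [3.141, -0.0, 1.564]
contact_force: [1.1, 0.4, 0.5]
grip_width: 91.9
finger_force: 0.0
[508.3 416.9  34.3] [-0.5 -1.2  1.1]
[508.3 416.9  34.3] [-0.5 -1.2  1.1]
[508.3 416.9  34.3] [-0.5 -1.2  1.1]
[508.3 416.9  34.3] [-0.5 -1.2  1.1]
[508.3 416.9  34.3] [-0.5 -1.2  1.1]
[508.3 416.9  34.3] [-0.5 -1.2  1.1]
[[273.36772977 287.98239259]]
```

View pics/w2.png

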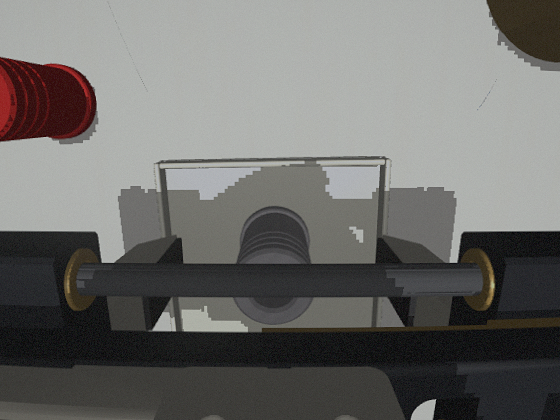

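The sleeve stands between the fingers. The flange's far edge is at about (274,207) and the top rim's near edge at about (273,323).

Run:
```python
from h import *
s=shot('wrist');g=s['im'].mean(2).astype(int)
print(g[196:222,273]); print(g[312:332,273]); print(g[245,230:250],g[245,296:320])
for u,z in (((274,207),10),((273,323),63)): print(plane(s,[u],z))
```

```text
[114 115 115 113 113 114 115 113 117 108  69  54  56  77  86  97  87  51
  49  55  58  49  54  52  53  51]
[ 69  84  85  86  85  82  79  85  82  85  82  76  83 107 109 100  41  40
  44  44]
[108 113 113 112 112 111 110 113 111 104  74  53  52  55  62  54  55  63
  69  72] [ 60  68  65  60  49  52  57  61  56  51  58  74  81  97 111 109 112 107
 112 109 110 110 109 113]
[[505.85549788 435.7732859   10.        ]]
[[505.77609556 399.94164069  63.        ]]
```

```bash
python3 -m pendant '{"dp":[[0,-0.0024,0.004],[0,-0.0024,0.004]],"rotation":[[0,0,0],[0,0,0]]}'
python3 -m pendant '{"dp":[[0,0,0],[0,0,0],[0,0,0],[0,0,0],[0,0,0],[0,0,0]],"rotation":[[0,0,0],[0,0,0],[0,0,0],[0,0,0],[0,0,0],[0,0,0]]}' 0.02
```

```text
time: 4.55
tool_pos: [504.8, 416.7, 29.3]
tcp_rot: [-3.141, 0.0, 1.565]
contact_force: [0.4, -0.7, 0.1]
grip_width: 91.8
finger_force: 0.0
time: 5.3
tool_pos: [505.2, 416.7, 29.3]
tcp_rot: [-3.142, 0.0, 1.565]
contact_force: [0.6, -0.3, -0.2]
grip_width: 36.5
finger_force: 0.0
```

```bash
python3 -m pendant '{"dp":[[0,0,0],[0,0,0],[0,0,0]],"rotation":[[0,0,0],[0,0,0],[0,0,0]]}'
python3 -m pendant '{"dp":[[0,0,-0.01],[0,0,-0.04],[0,0,-0.09],[0,0,-0.14],[0,0,-0.19],[0,0,-0.22],[0,0,-0.24],[0,0,-0.25]],"rotation":[[0,0,0],[0,0,0],[0,0,0],[0,0,0],[0,0,0],[0,0,0],[0,0,0],[0,0,0]]}'
python3 - <<'E'
from h import *
print(rel((624,147,280),[np.pi,0,np.pi/2]))
E
```

```text
time: 5.68
tool_pos: [505.2, 416.7, 29.3]
tcp_rot: [3.141, 0.0, 1.565]
contact_force: [0.6, 0.4, -0.1]
grip_width: 33.4
finger_force: 30.0
time: 6.68
tool_pos: [505.2, 416.8, 281.1]
tcp_rot: [3.14, -0.001, 1.565]
contact_force: [0.5, -0.3, -2.0]
grip_width: 33.6
finger_force: 30.0
(array([-0.2691,  0.1204,  0.001 ]), array([ 0.0017, -0.001 , -0.0059]))
```

```bash
python3 -m pendant '{"dp":[[-0.05,0.02,0],[-0.11,0.04,0],[-0.17,0.065,0],[-0.22,0.085,0],[-0.27,0.105,0],[-0.3,0.115,0],[-0.319,0.1206,0.001],[-0.319,0.1206,0.001]],"rotation":[[0,0,-0.006],[0,0,-0.006],[0,0,-0.006],[0,0,-0.006],[0,0,-0.006],[0,0,-0.006],[0,0,-0.006],[0,0,-0.006]]}'
python3 - <<'E'
from h import *
import pickle
s=shot('wrist');pickle.dump(s,open('w3.pkl','wb'));o=get_obs();print(o['tool_pos'],o['tcp_rot'])
p=proj(s,[(624,147,208),(624,147,140)]);print(p)
im=s['im'][:,:,::-1].copy()
cv2.imwrite('pics/w3.png',cv2.resize(im[0:280,180:380],None,fx=2.1,fy=2.1,interpolation=cv2.INTER_CUBIC))
E
```

```text
time: 7.68
tool_pos: [623.8, 96.3, 277.8]
tcp_rot: [-3.14, -0.0, 1.569]
contact_force: [-0.7, 0.5, -2.4]
grip_width: 33.3
finger_force: 30.0
[623.5028841   97.50627174 277.98284686] [-3.14058346e+00 -5.35080295e-04  1.57054740e+00]
[[279.32172165 140.10244893]
 [279.3549374  134.19288731]]
```

View pics/w3.png

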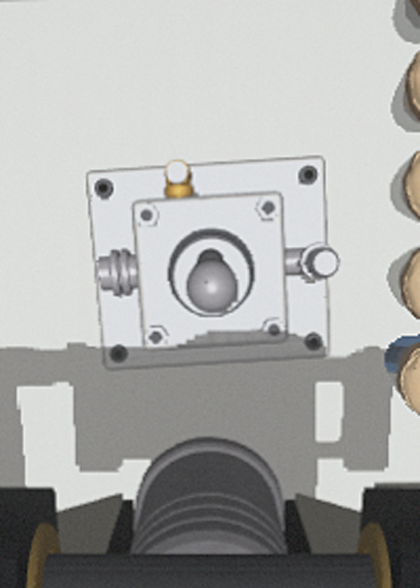

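The rod's round nose shows at about (281,137), inside the dark gland ring. The held sleeve's flange edge is at about (279,209). Now the numbers.

Run:
```python
from h import *
import pickle
s=pickle.load(open('w3.pkl','rb'))
for c in circles(s,(255,110,55,55),10.5,13.5,10): print(np.round(c,1),plane(s,[c[:2]],200)[0].round(1))
g=s['im'].mean(2).astype(int)
print(g[114:158:1,281]);print(g[137,260:305]);print(g[141,260:305])
print(g[200:216,279]);print(g[240,236:256],g[240,306:326])
print(plane(s,[(281.2,136.9)],200))
# held sleeve
print(plane(s,[(279.5,207.5)],s['P'][2,3]*0+278-26.3+7))
```

```text
[281.  135.8  12.5] [625.1 149.3 200. ]
[281.  137.   13.4] [625.1 148.4 200. ]
[282.  136.   13.4] [625.7 149.1 200. ]
[281.  135.   13.4] [625.1 149.7 200. ]
[282.8 137.   13.4] [626.2 148.4 200. ]
[224 223 224 227 156  72  79  89  87  75  98 123 131 144 148 154 154 167
 177 188 201 212 224 223 216 193 173 161 159 158 151 143 132 112 121 183
 141 221 224 221 222 222 221 183]
[220 166  77 157 222 224 224 226 191 107 125 137 144 152 156 168 172 177
 194 215 222 223 216 193 178 171 168 158 152 143 134 123 102 182 227 225
 228 185  95 118 199 226 224 222 221]
[222 225 214 148  88 170 225 225 228 193 109 120 130 140 146 154 158 161
 162 164 162 161 162 161 159 155 152 145 143 131 120 106 115 194 232 195
 115 132 208 226 222 221 222 221 221]
[139 137 141 138 139 138 140 131  79  65  76  95 105 125 115  73]
[ 81  71  45  39  35  38  34 113 140 104 119 104  70  64  68  69  68  67
  70  67] [ 67  68  69  63  62  93 119 115  99  72  26  36  38  38  44  71  80  81
  80  81]
[[625.22388986 148.51014195 200.        ]]
[[624.11305107 116.25413942 258.7       ]]
```

```bash
python3 -m pendant '{"dp":[[0.015,0,0],[0.03,0.001,0.005],[0.045,0.001,0.02],[0.0516,0.001,0.03],[0.0516,0.001,0.036],[0.0516,0.001,0.036]],"rotation":[[0,0,0],[0,0,0],[0,0,0],[0,0,0],[0,0,0],[0,0,0]]}'
python3 -m pendant '{"dp":[[0,0,0]],"rotation":[[0,0,0]]}'
```

```text
time: 8.48
tool_pos: [624.6, 148.3, 241.6]
tcp_rot: [-3.14, 0.001, 1.571]
contact_force: [0.2, 0.1, -1.4]
grip_width: 33.6
finger_force: 30.0
time: 8.6
tool_pos: [625.1, 148.1, 242.8]
tcp_rot: [3.141, 0.0, 1.57]
contact_force: [-0.3, -0.7, -1.9]
grip_width: 33.4
finger_force: 30.0
```

Run:
```python
from h import *
o=get_obs();print(o['tool_pos'],o['contact_force'])
a,b=shot('scene'),shot('side')
def crop(s,x,y,w,h,k): return cv2.resize(s['im'][y:y+h,x:x+w,::-1],None,fx=k,fy=k,interpolation=cv2.INTER_CUBIC)
cv2.imwrite('pics/c2.png',np.hstack([crop(a,230,120,100,150,4),crop(b,250,120,100,150,4)]))
```

```text
[625.14525312 148.06472615 242.78740683] [-0.30344959 -0.71466173 -1.87818655]
```

View pics/c2.png

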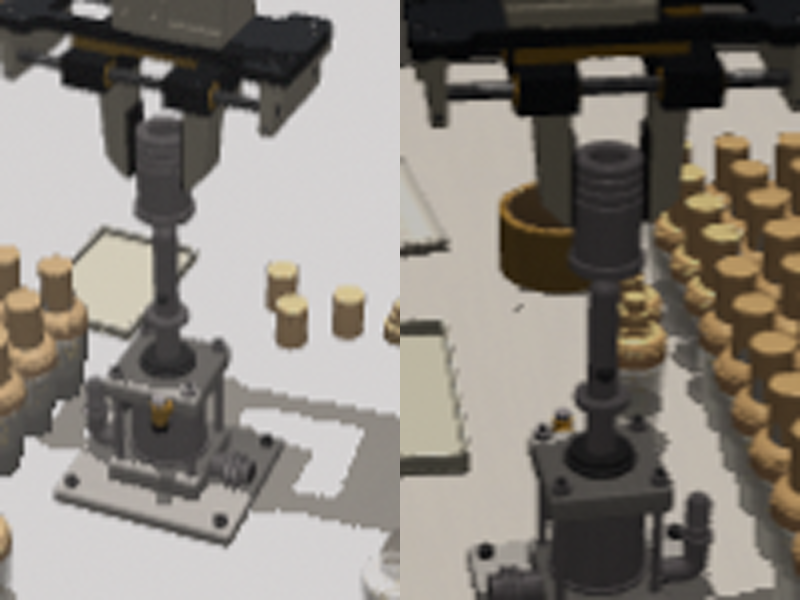

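Both views show the sleeve just above the rod tip and aligned with it: axes at about 164 and 165 px in the scene crop, and 606 and 604 px in the side crop. I'll descend by feel.

```bash
python3 -m pendant '{"dp":[[0,0,0.003],[0,0,0.006],[0,0,0.009],[0,0,0.012],[0,0,0.015],[0,0,0.018],[0,0,0.021],[0,0,0.021]],"rotation":[[0,0,0],[0,0,0],[0,0,0],[0,0,0],[0,0,0],[0,0,0],[0,0,0],[0,0,0]]}'
```

```text
time: 9.7
tool_pos: [624.7, 148.6, 221.0]
tcp_rot: [-3.141, 0.0, 1.571]
contact_force: [-0.4, 0.8, -2.0]
grip_width: 33.8
finger_force: 30.0
```

```bash
python3 -m pendant '{"dp":[[0,0,0.004],[0,0,0.008],[0,0,0.012],[0,0,0.016],[0,0,0.02],[0,0,0.024],[0,0,0.028],[0,0,0.032]],"rotation":[[0,0,0],[0,0,0],[0,0,0],[0,0,0],[0,0,0],[0,0,0],[0,0,0],[0,0,0]]}'
```

```text
time: 10.7
tool_pos: [624.9, 148.6, 189.1]
tcp_rot: [3.141, 0.0, 1.571]
contact_force: [-0.3, 0.2, -1.5]
grip_width: 33.6
finger_force: 30.0
```

Still free. I'll continue in small steps to the balls, and then sink the rod.

```bash
for i in 1; do python3 -m pendant '{"dp":[[0,0,0.002],[0,0,0.004],[0,0,0.006],[0,0,0.008]],"rotation":[[0,0,0],[0,0,0],[0,0,0],[0,0,0]]}'; python3 -m pendant '{"dp":[[0,0,0.002],[0,0,0.004],[0,0,0.006],[0,0,0.008]],"rotation":[[0,0,0],[0,0,0],[0,0,0],[0,0,0]]}'; done
```

```text
time: 11.2
tool_pos: [624.9, 149.0, 181.7]
tcp_rot: [3.141, -0.001, 1.571]
contact_force: [-0.3, 1.4, 1.8]
grip_width: 33.8
finger_force: 30.0
time: 11.7
tool_pos: [624.9, 148.8, 173.3]
tcp_rot: [3.141, -0.0, 1.571]
contact_force: [-1.1, 2.4, 0.9]
grip_width: 33.4
finger_force: 30.0
```

```bash
for i in 1; do python3 -m pendant '{"dp":[[0.0005,0,0.002],[0.0005,0,0.004],[0.0005,0,0.006],[0.0005,0,0.008]],"rotation":[[0,0,0],[0,0,0],[0,0,0],[0,0,0]]}'; python3 -m pendant '{"dp":[[0,0,0.001],[0,0,0.002],[0,0,0.003],[0,0,0.004]],"rotation":[[0,0,0],[0,0,0],[0,0,0],[0,0,0]]}'; done
```

```text
time: 12.2
tool_pos: [625.0, 148.9, 166.1]
tcp_rot: [3.141, 0.0, 1.571]
contact_force: [-1.8, 2.2, 9.0]
grip_width: 33.3
finger_force: 30.0
time: 12.7
tool_pos: [624.8, 148.9, 161.0]
tcp_rot: [-3.141, 0.0, 1.571]
contact_force: [-0.7, -0.5, 0.5]
grip_width: 33.5
finger_force: 30.0
```

```bash
python3 -m pendant '{"dp":[[0,0,0.001],[0,0,0.002],[0,0,0.003],[0,0,0.004],[0,0,0.005]],"rotation":[[0,0,0],[0,0,0],[0,0,0],[0,0,0],[0,0,0]]}'; python3 -m pendant '{"dp":[[0,0,0.001],[0,0,0.002],[0,0,0.003]],"rotation":[[0,0,0],[0,0,0],[0,0,0]]}'
```

```text
time: 13.32
tool_pos: [624.4, 149.2, 155.3]
tcp_rot: [-3.14, 0.0, 1.571]
contact_force: [-0.2, 1.0, -4.9]
grip_width: 33.6
finger_force: 30.0
time: 13.7
tool_pos: [625.1, 149.0, 153.7]
tcp_rot: [3.141, 0.0, 1.571]
contact_force: [-0.7, 0.4, -1.6]
grip_width: 33.1
finger_force: 30.0
```

The balls snapped: the force dipped to -4.9 N at TCP z of about 155. The last millimetres go in single small steps.

```bash
python3 -m pendant '{"dp":[[0,0,0.0005],[0,0,0.001]],"rotation":[[0,0,0],[0,0,0]]}'; python3 -m pendant '{"dp":[[0,0,0.0005],[0,0,0.001]],"rotation":[[0,0,0],[0,0,0]]}'
```

```text
time: 13.95
tool_pos: [625.0, 149.0, 152.5]
tcp_rot: [3.141, 0.0, 1.571]
contact_force: [-0.6, 0.1, -1.2]
grip_width: 33.4
finger_force: 30.0
time: 14.2
tool_pos: [625.0, 149.1, 152.2]
tcp_rot: [3.141, 0.0, 1.571]
contact_force: [-1.3, 0.2, 5.4]
grip_width: 33.5
finger_force: 30.0
```

```bash
python3 -m pendant '{"dp":[[0,0,0.0005],[0,0,0.001]],"rotation":[[0,0,0],[0,0,0]]}'
```

```text
time: 14.45
tool_pos: [625.1, 149.1, 152.2]
tcp_rot: [3.14, 0.0, 1.571]
contact_force: [-4.1, -1.3, 11.2]
grip_width: 33.8
finger_force: 30.0
```

Home: the force has built to about 13 N with no further travel. I'll unload, then draw up slowly.

```bash
python3 -m pendant '{"dp":[[0,0,0],[0,0,-0.001],[0,0,-0.002],[0,0,-0.003],[0,0,-0.004],[0,0,-0.005],[0,0,-0.006],[0,0,-0.007]],"rotation":[[0,0,0],[0,0,0],[0,0,0],[0,0,0],[0,0,0],[0,0,0],[0,0,0],[0,0,0]]}'
```

```text
time: 15.45
tool_pos: [624.5, 149.2, 156.5]
tcp_rot: [-3.14, 0.0, 1.571]
contact_force: [0.8, 1.7, -6.8]
grip_width: 33.4
finger_force: 30.0
```

```bash
python3 -m pendant '{"dp":[[0,0,-0.001],[0,0,-0.002],[0,0,-0.003],[0,0,-0.004]],"rotation":[[0,0,0],[0,0,0],[0,0,0],[0,0,0]]}'
```

```text
time: 15.95
tool_pos: [624.6, 149.2, 161.3]
tcp_rot: [-3.141, 0.0, 1.571]
contact_force: [-0.8, 1.2, -7.1]
grip_width: 33.4
finger_force: 30.0
```

```bash
python3 -m pendant '{"dp":[[0,0,-0.001],[0,0,-0.002],[0,0,-0.003],[0,0,-0.004],[0,0,-0.005],[0,0,-0.006],[0,0,-0.007],[0,0,-0.008]],"rotation":[[0,0,0],[0,0,0],[0,0,0],[0,0,0],[0,0,0],[0,0,0],[0,0,0],[0,0,0]]}';python3 -m pendant '{"dp":[[0,0,-0.001],[0,0,-0.002],[0,0,-0.003],[0,0,-0.004],[0,0,-0.005],[0,0,-0.006],[0,0,-0.007],[0,0,-0.008]],"rotation":[[0,0,0],[0,0,0],[0,0,0],[0,0,0],[0,0,0],[0,0,0],[0,0,0],[0,0,0]]}';python3 -m pendant '{"dp":[[0,0,-0.001],[0,0,-0.002],[0,0,-0.003],[0,0,-0.004],[0,0,-0.005],[0,0,-0.006],[0,0,-0.007],[0,0,-0.008]],"rotation":[[0,0,0],[0,0,0],[0,0,0],[0,0,0],[0,0,0],[0,0,0],[0,0,0],[0,0,0]]}'
```

```text
time: 16.95
tool_pos: [624.8, 149.1, 169.4]
tcp_rot: [-3.142, 0.0, 1.571]
contact_force: [-1.3, 1.6, -7.2]
grip_width: 33.2
finger_force: 30.0
time: 17.95
tool_pos: [624.8, 149.1, 177.4]
tcp_rot: [-3.142, 0.0, 1.571]
contact_force: [-1.0, 1.4, -7.3]
grip_width: 33.6
finger_force: 30.0
time: 18.95
tool_pos: [624.8, 149.1, 185.4]
tcp_rot: [-3.142, 0.0, 1.571]
contact_force: [-1.7, 1.3, -6.7]
grip_width: 33.3
finger_force: 30.0
```

```bash
python3 -m pendant '{"dp":[[0,0,-0.001],[0,0,-0.002],[0,0,-0.003],[0,0,-0.004],[0,0,-0.005],[0,0,-0.0055],[0,0,-0.006]],"rotation":[[0,0,0],[0,0,0],[0,0,0],[0,0,0],[0,0,0],[0,0,0],[0,0,0]]}'
```

```text
time: 19.82
tool_pos: [624.9, 149.1, 191.4]
tcp_rot: [3.141, 0.0, 1.571]
contact_force: [-2.1, 1.2, -6.9]
grip_width: 33.5
finger_force: 30.0
```

```bash
python3 -m pendant '{"dp":[[0,0,-0.0005],[0,0,-0.001]],"rotation":[[0,0,0],[0,0,0]]}'
```

```text
time: 20.08
tool_pos: [624.9, 149.1, 192.4]
tcp_rot: [3.141, 0.0, 1.571]
contact_force: [-0.8, 1.0, -6.3]
grip_width: 33.7
finger_force: 30.0
```

```bash
python3 -m pendant '{"dp":[[0,0,-0.0005]],"rotation":[[0,0,0]]}'
```

```text
time: 20.2
tool_pos: [624.9, 149.1, 192.9]
tcp_rot: [3.141, 0.0, 1.571]
contact_force: [-1.9, 1.2, -7.6]
grip_width: 33.3
finger_force: 30.0
```

```bash
python3 -m pendant '{"dp":[[0,0,-0.0005]],"rotation":[[0,0,0]]}'
```

```text
time: 20.32
tool_pos: [624.9, 149.1, 193.4]
tcp_rot: [3.141, 0.0, 1.571]
contact_force: [-1.0, 1.7, -7.1]
grip_width: 33.6
finger_force: 30.0
```

```bash
python3 -m pendant '{"dp":[[0,0,-0.0005]],"rotation":[[0,0,0]]}'
```

```text
time: 20.45
tool_pos: [624.9, 149.1, 193.9]
tcp_rot: [3.142, 0.0, 1.571]
contact_force: [-2.1, 1.8, -6.7]
grip_width: 34.2
finger_force: 30.0
```

```bash
python3 -m pendant '{"dp":[[0,0,-0.0005]],"rotation":[[0,0,0]]}'
```

```text
time: 20.58
tool_pos: [624.9, 149.1, 194.4]
tcp_rot: [3.141, 0.0, 1.571]
contact_force: [-1.3, 0.8, -7.0]
grip_width: 33.5
finger_force: 30.0
```

```bash
python3 -m pendant '{"dp":[[0,0,-0.0004]],"rotation":[[0,0,0]]}'
```

```text
time: 20.7
tool_pos: [624.9, 149.1, 194.8]
tcp_rot: [3.141, 0.0, 1.571]
contact_force: [-0.7, 1.8, -7.8]
grip_width: 33.6
finger_force: 30.0
```

```bash
python3 -m pendant '{"dp":[[0,0,-0.0003]],"rotation":[[0,0,0]]}'
```

```text
time: 20.82
tool_pos: [624.9, 149.1, 195.1]
tcp_rot: [3.141, 0.0, 1.571]
contact_force: [-1.7, 1.6, -7.4]
grip_width: 33.7
finger_force: 30.0
```

```bash
python3 -m pendant '{"dp":[[0,0,-0.0003]],"rotation":[[0,0,0]]}'
```

```text
time: 20.95
tool_pos: [624.9, 149.1, 195.4]
tcp_rot: [3.141, 0.0, 1.571]
contact_force: [-1.8, 2.2, -7.4]
grip_width: 33.5
finger_force: 30.0
```

```bash
python3 -m pendant '{"dp":[[0,0,-0.0003]],"rotation":[[0,0,0]]}'
```

```text
time: 21.08
tool_pos: [624.8, 149.1, 195.5]
tcp_rot: [-3.142, 0.0, 1.571]
contact_force: [-0.7, 2.5, -8.7]
grip_width: 33.1
finger_force: 30.0
```

```bash
python3 -m pendant '{"dp":[[0,0,-0.0002]],"rotation":[[0,0,0]]}'
```

```text
time: 21.2
tool_pos: [624.8, 149.1, 195.6]
tcp_rot: [-3.141, 0.0, 1.571]
contact_force: [-0.9, 1.9, -8.7]
grip_width: 33.7
finger_force: 30.0
```

At the top stop: the force is rising without travel. I'll lower the sleeve lightly within its play.

```bash
python3 -m pendant '{"dp":[[0,0,0.0005],[0,0,0.001],[0,0,0.0015],[0,0,0.002]],"rotation":[[0,0,0],[0,0,0],[0,0,0],[0,0,0]]}'
```

```text
time: 21.7
tool_pos: [625.4, 149.0, 194.6]
tcp_rot: [3.14, 0.0, 1.571]
contact_force: [-0.5, 1.4, -2.4]
grip_width: 33.6
finger_force: 30.0
```

```bash
python3 -m pendant '{"dp":[[0,0,0.0005],[0,0,0.0005]],"rotation":[[0,0,0],[0,0,0]]}'
```

```text
time: 21.95
tool_pos: [625.2, 148.9, 193.8]
tcp_rot: [3.14, 0.0, 1.571]
contact_force: [-0.2, -1.4, -2.4]
grip_width: 33.6
finger_force: 30.0
```

```bash
python3 -m pendant '{"dp":[[0,0,0.0003],[0,0,0.0003]],"rotation":[[0,0,0],[0,0,0]]}'
```

```text
time: 22.2
tool_pos: [624.9, 149.0, 193.1]
tcp_rot: [3.141, 0.0, 1.571]
contact_force: [-0.0, -0.2, -2.5]
grip_width: 33.4
finger_force: 30.0
```

```bash
python3 -m pendant '{"dp":[[0,0,0.0004],[0,0,0.0004]],"rotation":[[0,0,0],[0,0,0]]}'
```

```text
time: 22.45
tool_pos: [624.8, 149.1, 192.6]
tcp_rot: [-3.142, 0.0, 1.571]
contact_force: [0.0, 0.3, -1.8]
grip_width: 33.6
finger_force: 30.0
```

```bash
python3 -m pendant '{"dp":[[0,0,0],[0,0,0],[0,0,0],[0,0,0],[0,0,0],[0,0,0]],"rotation":[[0,0,0],[0,0,0],[0,0,0],[0,0,0],[0,0,0],[0,0,0]]}' 0.09
```

```text
time: 23.2
tool_pos: [624.8, 149.1, 192.6]
tcp_rot: [-3.142, 0.0, 1.571]
contact_force: [-0.6, -0.3, -0.2]
grip_width: 87.3
finger_force: 0.0
```

```bash
python3 -m pendant '{"dp":[[0,0,-0.01],[0,0,-0.03],[0,0,-0.06],[0,0,-0.1],[0,0,-0.14],[0,0,-0.15],[0,0,-0.15],[0,0,-0.15]],"rotation":[[0,0,0],[0,0,0],[0,0,0],[0,0,0],[0,0,0],[0,0,0],[0,0,0],[0,0,0]]}'
python3 - <<'E'
from h import *
a,b=shot('scene'),shot('side')
def crop(s,x,y,w,h,k): return cv2.resize(s['im'][y:y+h,x:x+w,::-1],None,fx=k,fy=k,interpolation=cv2.INTER_CUBIC)
cv2.imwrite('pics/c3.png',np.hstack([crop(a,230,120,100,190,3.15),crop(b,210,120,140,190,3.15)]))
import pickle;pickle.dump((a,b),open('f.pkl','wb'))
for z in (163,166,226): print(z,proj(a,(624.2,147.5,z)).round(1),proj(b,(624.2,147.5,z)).round(1))
E
```

```text
time: 24.2
tool_pos: [624.4, 149.1, 340.8]
tcp_rot: [-3.138, 0.0, 1.571]
contact_force: [-0.4, -0.2, -0.5]
grip_width: 90.0
finger_force: 0.0
163 [[270.8 190.5]] [[300.1 209. ]]
166 [[270.8 189.5]] [[300.1 207.7]]
226 [[270.3 169.5]] [[300.7 181.5]]
```

View pics/c3.png

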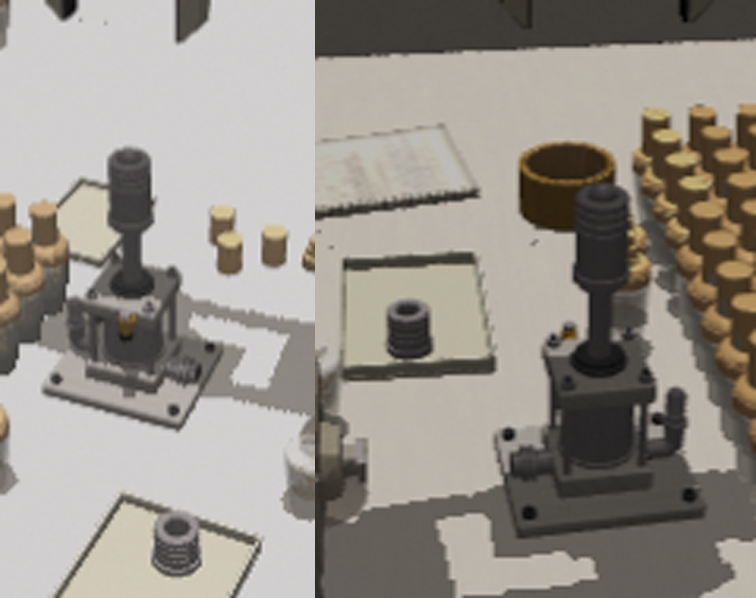

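The crop shows the sleeve upright on the rod with the rod tip in its bore. Its top is at about (603,192) in the crop, which matches the projection for z = 226. The short sleeve still stands in the tray and the gripper is clear, so I'm handing in.

```bash
python3 -c "
from plant import workorder
print(workorder.close_job())"
```

```text
the job is handed in; nothing more can be done
None
```

I fitted the long sleeve onto the collar past its balls (about 13 N peak reading), drew the piston to its top stop and let go at about 24 s; the short sleeve still stands in the tray, and the job is handed in with no verdict returned.

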